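Line up the tins along the spice rail by height

TASK

Stand the four aluminium tins upright on the four cork pads of the spice rail, one on the middle of each pad, in order of height: the shortest on the pad next to the white light and the tallest at the far end by the lighter, so that no tin shades a shorter one. Do not knock any tin over, and leave the pot where it is.

Things in the scene. Friction and masses are not known exactly. Their poses are not given: they have to be found in the camera images.
- tin_squat: Plain aluminium lidded round tin, 60 mm diameter, 42 mm tall (squat, the shortest and the broadest); loose, upright at the start, 0.07 to 0.21 kg. Origin: centre of its underside, z up along its axis.
- tin_low: Plain aluminium lidded round tin, 44 mm diameter, 60 mm tall (second shortest); loose, upright at the start, 0.07 to 0.21 kg. Origin: centre of its underside, z up along its axis.
- tin_wide: Plain aluminium lidded round tin, 52 mm diameter, 80 mm tall (second tallest); loose, upright at the start, 0.07 to 0.21 kg. Origin: centre of its underside, z up along its axis.
- tin_slim: Plain aluminium lidded round tin, 36 mm diameter, 100 mm tall (the tallest and the slimmest); loose, upright at the start, 0.07 to 0.21 kg. Origin: centre of its underside, z up along its axis.
- pad_a: Flat cork disc, 68 mm diameter, 3 mm thick, fixed on a grey strip (the spice rail, 470 x 90 mm, 12 mm high); one end of the row. The four lie in a straight row a-b-c-d, 80 mm apart. Origin: centre of its underside on the strip, 12 mm above the table; its top, where a tin stands, is 15 mm above the table. Which of pad_a and pad_d is nearer the light varies.
- pad_b: Flat cork disc, 68 mm diameter, 3 mm thick, fixed on a grey strip (the spice rail, 470 x 90 mm, 12 mm high); second in the row, next to pad_a. The four lie in a straight row a-b-c-d, 80 mm apart. Origin: centre of its underside on the strip, 12 mm above the table; its top, where a tin stands, is 15 mm above the table. Which of pad_a and pad_d is nearer the light varies.
- pad_c: Flat cork disc, 68 mm diameter, 3 mm thick, fixed on a grey strip (the spice rail, 470 x 90 mm, 12 mm high); third in the row, next to pad_d. The four lie in a straight row a-b-c-d, 80 mm apart. Origin: centre of its underside on the strip, 12 mm above the table; its top, where a tin stands, is 15 mm above the table. Which of pad_a and pad_d is nearer the light varies.
- pad_d: Flat cork disc, 68 mm diameter, 3 mm thick, fixed on a grey strip (the spice rail, 470 x 90 mm, 12 mm high); the other end of the row. The four lie in a straight row a-b-c-d, 80 mm apart. Origin: centre of its underside on the strip, 12 mm above the table; its top, where a tin stands, is 15 mm above the table. Which of pad_a and pad_d is nearer the light varies.
- light: White round press-button light, 50 mm diameter, 34 mm high, fixed to one end of the spice rail in line with the pads, centre 85 mm beyond the nearest pad centre. (At the same place on the other end a black lighter, 80 mm tall, stands fixed in a holder.) Origin: centre of its underside, on top of the strip.
- pot: Titanium camping pot, 110 mm diameter, 88 mm tall, loose and empty, its wire handle sticking out about 95 mm to its +y side; it stands on the table to the left of the work and is to be left alone. Origin: centre of its underside.

How it is judged:
At the end, for the whole second after the job is handed in: Counted from the light outwards, tin_squat, tin_low, tin_wide and tin_slim each stand on their own pad, centre within 12 mm of the pad's centre, upright within 0.08 rad, underside at pad height (12 to 19 mm above the table), at rest (((horizontal distance between light and pad_a below 0.15 m and horizontal distance between tin_squat and pad_a below 0.012 m and horizontal distance between tin_low and pad_b below 0.012 m and horizontal distance between tin_wide and pad_c below 0.012 m and horizontal distance between tin_slim and pad_d below 0.012 m) or (horizontal distance between light and pad_d below 0.15 m and horizontal distance between tin_squat and pad_d below 0.012 m and horizontal distance between tin_low and pad_c below 0.012 m and horizontal distance between tin_wide and pad_b below 0.012 m and horizontal distance between tin_slim and pad_a below 0.012 m)) and angle between each of tin_squat, tin_low, tin_wide, tin_slim's own z axis and vertical below 0.08 rad and height (world z) of tin_squat between 0.012 and 0.019 m and linear speed of each of tin_squat, tin_low, tin_wide, tin_slim below 0.01 m/s and angular speed of each of tin_squat, tin_low, tin_wide, tin_slim below 0.1 rad/s and height (world z) of tin_low between 0.012 and 0.019 m and height (world z) of tin_wide between 0.012 and 0.019 m and height (world z) of tin_slim between 0.012 and 0.019 m); the robot touches nothing.
It fails at once if a tin is knocked over (tilted more than 0.7 rad) (angle between any of tin_squat, tin_low, tin_wide, tin_slim's own z axis and vertical above 0.7 rad).
It fails at once if the pot is moved more than 20 mm (distance of pot from where it was at the start of the episode above 0.02 m).
It also fails if it takes over 104 s, if anything falls off the work surface, if the arm or the gripper's body presses on something with over 40 N, if the wrist force passes 120 N, or if a joint passes its speed limit or range.

ROBOT

A 6-joint arm with a two-finger parallel gripper is mounted at the origin on the work surface. World frame = base frame: x ahead of the robot, y to its left, z up, the work surface at z = 0. Lengths are in m, angles in rad, forces in N, time in s.
With the tool pointing down it reaches from about 0.35 to 0.85 m from the base axis. Payload 8.1 kg.
Tool frame: the origin (TCP) lies on the centre line of the jaws, within the pads' length; the fingertips stand 19 mm ahead of it and the grasp point (between the pads) is the TCP (bot.tips_ahead is the distance from the TCP to the fingertips, in m); z points along the fingers, y is the line along which they close (so a half turn about z gives the same grasp; the last joint's range is limited). The gripper opens to 93 mm and grips with 3 to 60 N. Pads are 15 mm wide; open, the fingers measure 128 mm over their backs; the gripper's body (75 mm by 188 mm) begins 65 mm behind the grasp point.
Start: joints at [1.126, 0.13, 1.488, -0, 1.523, -0.085], TCP at [0.211, 0.562, 0.238] pointing down, gripper open.
Joint ranges: [-2.96, 2.96], [-0.89, 2.26], [0.02, 2.5], [-1.34, 4.48], [0, 2.73], [-2.66, 2.66]. Speed limits (rad/s): [2.39, 2.39, 2.79, 3.14, 3.14, 3.14].

INTERFACE

Orientations are given as a unit quaternion [w, x, y, z].
In Python, from station import status, camera, bot gives the robot as it stands.
- The arm moves only by the shell command python3 -m creep 'ROWS' [FORCE]. ROWS is JSON, a list that holds one entry, the list of rows, each a list of 7 numbers: the turn, a rotation vector about the world's x, y, z in degrees, then the shift along the world's x, y, z in mm, then the opening, from 0 (shut) to 1 (fully open). A call has 1 to 12 rows; each row shifts and turns the commanded pose from where the row before left it; what a row does not reach is not made up. A row lasts 1/12 s, in which the tool goes at most 41.7 mm and 7.16 degrees, less where a joint would pass 70% of its speed; a pose out of reach is approached as far as the arm can. A call is refused whole if a number of a shift passes 41.7 or a number of a turn 7.16, either way. A call with a gripper value outside its range is refused whole. The fingers move at their own pace and stop on an object; FORCE is the grip in N (left out, the last holds). Time passes only in rows, so rows that do not move let the fingers close. It gives the time, the measured TCP pose, the force, the opening and the grip force at its end, in the units of the state.
- status.observe(): the state, without advancing time (a new reading comes with each control period).
- camera(name): name is "scene" or "top"; returns a dict with "img" (400x640x3 uint8, red, green, blue), "K" (3x3 intrinsics, pixels), "distortion" ([k1, k2, p1, p2, k3] as OpenCV has them; the pictures are not rectified), "rvec" (rotation vector, rad) and "tvec" (3), from world to camera coordinates, as OpenCV has them. Camera axes: x right, y down, z forward; pixel columns grow to the right and rows downward; lengths in m; the calibration is good to about 2 mm. A picture is of the moment at which its call begins. There is no depth.
- bot.close_job(): hands the job in; it is judged then, once.
The state is a dict: "clock": time; "joints": joint angles; "joint_velocities": joint speeds; "tau": joint torques, N m; "tool_pos": TCP position; "tcp_rot": TCP orientation; "wrist_force": force on the tool from outside, world axes, zero at the start; "ft_torque": the same for the moment, N m; "opening": opening from 0.0 (shut) to 1.0 (fully open); "gripper_force": force on a finger pad.
Only numpy, scipy, OpenCV 4.12 (cv2) and the standard library are available. Lean on these libraries where they do the work, as an engineer would, in place of code of your own. Each camera call takes 0.05 s, during which the arm holds its last target. There are 200 camera calls.

## Working session

There is one attempt and no reset: what is moved stays moved. The work goes in short steps, Python scripts to look and compute and a shell command to move; the robot and the scene stay as the last step left them, time stands still between calls to the robot, and variables do not carry over. Pictures are saved under pics/ and viewed, at most 14 in all, crops included, and the job is handed in when it is done.

```bash
mkdir -p pics
python3 - <<'E'
from station import status,camera,bot
import cv2
for n in("scene","top"):
    c=camera(n); cv2.imwrite(f"pics/{n}0.png",c["img"][:,:,::-1]); print(n,c["K"],c["distortion"],c["rvec"],c["tvec"])
s=status.observe(); print(s)
E
```

```text
scene [[475.01374329   0.         320.01918554]
 [  0.         475.01374329 198.74931511]
 [  0.           0.           1.        ]] [-0.09704499  0.          0.          0.          0.        ] [ 2.13764209  1.40519395 -0.49729836] [-0.29110003 -0.35357135  1.67229451]
top [[365.28307364   0.         323.73362972]
 [  0.         365.28307364 198.75225845]
 [  0.           0.           1.        ]] [-0.05724072  0.          0.          0.          0.        ] [ 2.09578875 -2.16373984  0.14576221] [0.11513046 0.55191495 0.98988509]
{'clock': 0.1, 'joints': array([ 1.12565427e+00,  1.31065171e-01,  1.48917039e+00,  1.77051810e-05,
        1.52301669e+00, -8.54202755e-02]), 'joint_velocities': array([ 0.00117939, -0.00225687, -0.00353563,  0.00039636, -0.00087466,
        0.00069186]), 'tau': array([ 1.71746331e-03, -5.61336851e+01, -4.93099523e+01,  7.71502079e-02,
        2.91191804e-02, -6.67263544e-05]), 'tool_pos': array([0.2109825 , 0.56116185, 0.23670455]), 'tcp_rot': array([-2.26089262e-04,  1.78893070e-01,  9.83868173e-01, -7.98450588e-04]), 'wrist_force': array([-0.07111861, -0.51710754, -0.02393822]), 'ft_torque': array([0.0208373 , 0.02191711, 0.00441332]), 'gripper_force': 0.0, 'opening': 1.0006681750055022}
```

View pics/scene0.png

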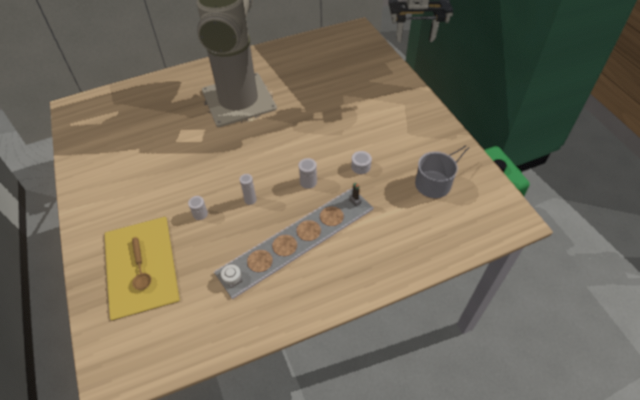

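View pics/top0.png

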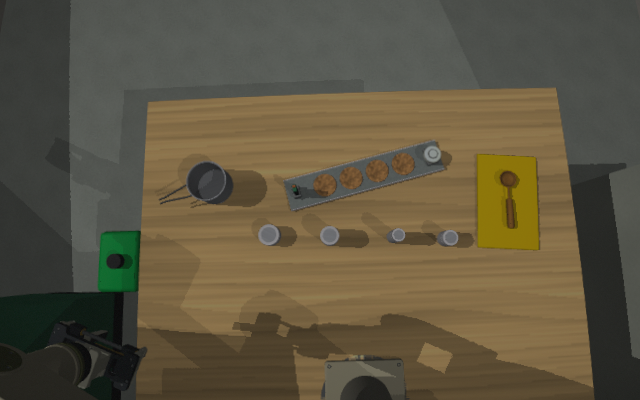

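The pictures show the tins left to right in the top view: squat (269,235), wide (330,236), slim (398,235) and low (450,238). The pads run from (325,185) by the lighter to (403,163) by the light at (432,154). I'll now fit silhouettes in both views.

```bash
cat > vis.py <<'E'
import cv2,numpy as np
from scipy.optimize import minimize
from station import camera
T=np.linspace(0,2*np.pi,48)
DIM=dict(squat=(.03,.042),low=(.022,.06),wide=(.026,.08),slim=(.018,.1))
def proj(c,P):return cv2.projectPoints(np.float64(P),c["rvec"],c["tvec"],c["K"],np.float64(c["distortion"]))[0][:,0]
def circ(x,y,z,r):return np.c_[x+r*np.cos(T),y+r*np.sin(T),0*T+z]
def ground(c,uv,z):
    p=cv2.undistortPoints(np.float64([[uv]]),c["K"],np.float64(c["distortion"]))[0,0]
    R=cv2.Rodrigues(c["rvec"])[0];d=R.T@np.r_[p,1];o=-R.T@np.ravel(c["tvec"]);return (o+d*(z-o[2])/d[2])[:2]
S=8
def fill(polys,box):
    x0,y0,x1,y1=box;m=np.zeros(((y1-y0)*S,(x1-x0)*S),np.uint8)
    for p in polys:cv2.fillConvexPoly(m,np.int32(np.round((p-[x0-.5,y0-.5])*S)),255)
    return cv2.resize(m,(x1-x0,y1-y0),interpolation=cv2.INTER_AREA)/255.
def sat(img):
    h=np.float64(img);return (h[...,0]-h[...,2])  # warm = wood
def tinpoly(c,n,x,y,z0):
    r,h=DIM[n];return cv2.convexHull(np.float32(proj(c,np.r_[circ(x,y,z0,r),circ(x,y,z0+h,r)])))[:,0]
def fit(cams,model,x0,step,pad=7):
    # step-edge fit: model splits region; minimise residual of two-mean explanation of warmth
    def boxes(c):
        p=np.vstack(model(c,x0));return (*np.int32(p.min(0)-pad),*np.int32(p.max(0)+pad))
    B=[boxes(c) for c in cams]
    def cost(x):
        t=0
        for c,b in zip(cams,B):
            m=fill(model(c,x),b).ravel();w=np.float64(c["img"][b[1]:b[3],b[0]:b[2]]).reshape(-1,3)
            w=np.c_[w[:,0]-w[:,2],w[:,0]-w[:,1]]
            A=np.c_[m,1-m];s=np.linalg.lstsq(A,w,rcond=None)[0]
            t+=((w-A@s)**2).sum()/((w-w.mean(0))**2).sum()
        return t/len(cams)
    n=len(x0);sim=np.vstack([x0]+[np.add(x0,np.eye(n)[i]*step[i]) for i in range(n)])
    r=minimize(cost,x0,method="Nelder-Mead",options=dict(initial_simplex=sim,xatol=1e-5,fatol=1e-6))
    return r.x,r.fun
def fittin(cams,n,xy,z0):return fit(cams,lambda c,x:[tinpoly(c,n,x[0],x[1],z0)],xy,[.005,.005])
def padc(x):return [(x[0]+.08*(k-1.5)*np.cos(x[2]),x[1]+.08*(k-1.5)*np.sin(x[2])) for k in range(4)]
def fitpads(cams,x0):return fit(cams,lambda c,x:[proj(c,circ(*p,.015,.034)) for p in padc(x)],x0,[.005,.005,.03],3)
E
python3 - <<'E'
from vis import *
t,s=camera("top"),camera("scene")
for n,uv in dict(squat=(269,235),wide=(330,236),slim=(398,235),low=(450,238)).items():
    g=ground(t,uv,DIM[n][1])
    for cs in([t],[s],[t,s]):
        x,f=fittin(cs,n,g,0);print(n,g.round(4),x.round(4),round(f,3))
p=[ground(t,u,.015) for u in((403,163),(325,185))];a=np.arctan2(*(p[1]-p[0])[::-1]);m=(p[0]+p[1])/2
for cs in([t],[s],[t,s]):
    x,f=fitpads(cs,[*m,a]);print(x.round(4),round(f,3),np.round(padc(x),4).tolist())
print("pot",ground(t,(208,182),.088),"lighter",ground(t,(296,186),.09))
E
```

```text
squat [0.4578 0.2544] [0.4601 0.2565] 0.068
squat [0.4578 0.2544] [0.4629 0.2552] 0.061
squat [0.4578 0.2544] [0.4609 0.2562] 0.075
wide [0.4477 0.083 ] [0.4502 0.0849] 0.079
wide [0.4477 0.083 ] [0.4534 0.0834] 0.069
wide [0.4477 0.083 ] [0.4508 0.0845] 0.084
slim [ 0.4433 -0.0961] [ 0.4447 -0.0969] 0.09
slim [ 0.4433 -0.0961] [ 0.4485 -0.0982] 0.067
slim [ 0.4433 -0.0961] [ 0.4452 -0.0973] 0.093
low [ 0.4323 -0.2457] [ 0.4344 -0.2465] 0.122
low [ 0.4323 -0.2457] [ 0.4382 -0.248 ] 0.073
low [ 0.4323 -0.2457] [ 0.4351 -0.2481] 0.118
[ 0.63   -0.0215  1.8068] 0.789 [[0.6581, -0.1382], [0.6394, -0.0604], [0.6207, 0.0173], [0.602, 0.0951]]
[ 0.6346 -0.0237  1.8102] 0.835 [[0.663, -0.1403], [0.644, -0.0626], [0.6251, 0.0151], [0.6061, 0.0928]]
[ 0.6316 -0.0224  1.8074] 0.83 [[0.6597, -0.139], [0.6409, -0.0612], [0.6222, 0.0165], [0.6034, 0.0943]]
pot [0.60619427 0.41567874] lighter [0.58586768 0.17120861]
```

```bash
python3 -m creep '[[[0,0,-4.7,20.8,-25.5,-6.5,1],[0,0,-4.7,20.8,-25.5,-6.5,1],[0,0,-4.7,20.8,-25.5,-6.5,1],[0,0,-4.7,20.8,-25.5,-6.5,1],[0,0,-4.7,20.8,-25.5,-6.5,1],[0,0,-4.7,20.8,-25.5,-6.5,1],[0,0,-4.7,20.8,-25.5,-6.5,1],[0,0,-4.7,20.8,-25.5,-6.5,1],[0,0,-4.7,20.8,-25.5,-6.5,1],[0,0,-4.7,20.8,-25.5,-6.5,1],[0,0,-4.7,20.8,-25.5,-6.5,1],[0,0,-4.7,20.8,-25.5,-6.5,1]]]' 15
cat >> vis.py <<'E'
def tool():
    from station import status
    from scipy.spatial.transform import Rotation as R
    s=status.observe();q=s["tcp_rot"];M=R.from_quat([*q[1:],q[0]]).as_matrix()
    print(round(s["clock"],2),"mm",(s["tool_pos"]*1e3).round(1),"yang",np.degrees(np.arctan2(M[1,1],M[0,1])).round(1),"z",M[:,2].round(4),"op",round(s["opening"],3),"gf",round(s["gripper_force"],1),"wf",s["wrist_force"].round(1))
E
python3 -c "from vis import *;tool()"
```

```text
clock: 1.2
tool_pos: [0.4615, 0.2541, 0.1593]
tcp_rot: [-0.0, 0.624, 0.781, 0.0]
wrist_force: [1.1, 1.4, 0.1]
opening: 1.005
gripper_force: 0.0
1.2 mm [461.5 254.1 159.3] yang 12.8 z [ 0.e+00  1.e-04 -1.e+00] op 1.005 gf 0.0 wf [1.1 1.4 0.1]
```

```bash
python3 -m creep '[[[0,0,0,0.5,0.8,-25,1],[0,0,0,0,0,-30,1],[0,0,0,0,0,-30,1],[0,0,0,0,0,-25,1],[0,0,0,0,0,-19,1],[0,0,0,0,0,0,1],[0,0,0,0,0,0,0],[0,0,0,0,0,0,0],[0,0,0,0,0,0,0],[0,0,0,0,0,0,0],[0,0,0,0,0,0,0],[0,0,0,0,0,0,0]]]' 15
python3 -c "from vis import *;tool()"
```

```text
clock: 2.2
tool_pos: [0.4621, 0.2567, 0.0318]
tcp_rot: [0.0, 0.623, 0.783, 0.001]
wrist_force: [-0.8, -0.1, 5.7]
opening: 0.642
gripper_force: 15.0
2.2 mm [462.1 256.7  31.8] yang 13.0 z [ 1.7e-03  7.0e-04 -1.0e+00] op 0.642 gf 15.0 wf [-0.8 -0.1  5.7]
```

```bash
python3 -m creep '[[[0,0,0,0,0,15,0],[0,0,0,0,0,30,0],[0,0,0,0,0,30,0],[0,0,0,12.4,-24.7,0,0],[0,0,0,12.4,-24.7,0,0],[0,0,0,12.4,-24.7,0,0],[0,0,0,12.4,-24.7,0,0],[0,0,0,12.4,-24.7,0,0],[0,0,0,12.4,-24.7,0,0],[0,0,0,12.4,-24.7,0,0],[0,0,0,12.4,-24.7,0,0],[0,0,0,12.4,-24.7,0,0]]]'
python3 -m creep '[[[0,0,0,12.4,-24.7,0,0],[0,0,0,12.4,-24.7,0,0],[0,0,0,12.4,-24.7,0,0],[0,0,0,12.4,-24.7,0,0],[0,0,0,12.4,-24.7,0,0],[0,0,0,12.4,-24.7,0,0],[0,0,0,12.4,-24.7,0,0],[0,0,0,0,0,-15,0],[0,0,0,0,0,-10,0],[0,0,0,0,0,0,0],[0,0,0,0,0,0,0]]]'
python3 -c "
from vis import *;tool()
for c in (camera('top'),camera('scene')):
  print(fittin([c],'squat',[.66,-.139],.05))"
```

```text
clock: 3.2
tool_pos: [0.5732, 0.0328, 0.1056]
tcp_rot: [-0.0, 0.623, 0.783, -0.0]
wrist_force: [0.0, -0.9, -1.1]
opening: 0.643
gripper_force: 15.0
clock: 4.12
tool_pos: [0.658, -0.1374, 0.0786]
tcp_rot: [-0.002, 0.622, 0.783, -0.001]
wrist_force: [0.5, -0.6, -1.8]
opening: 0.642
gripper_force: 15.0
4.12 mm [ 658.  -137.4   78.6] yang 13.0 z [-0.0039  0.0014 -1.    ] op 0.642 gf 15.0 wf [ 0.5 -0.6 -1.8]
(array([ 0.62822194, -0.19015735]), np.float64(0.8751589288788851))
(array([ 0.66154968, -0.13663458]), np.float64(0.7714703836180199))
```

```bash
python3 -m creep '[[[0,0,0,1.5,-1.2,-10,0],[0,0,0,0,0,-10,0],[0,0,0,0,0,-6,0],[0,0,0,0,0,-3,0],[0,0,0,0,0,0,0],[0,0,0,0,0,0,0]]]'
python3 -c "from vis import *;tool()"
```

```text
clock: 4.72
tool_pos: [0.6609, -0.1399, 0.0512]
tcp_rot: [-0.0, 0.623, 0.783, -0.0]
wrist_force: [-0.2, 0.3, -1.3]
opening: 0.641
gripper_force: 15.0
4.72 mm [ 660.9 -139.9   51.2] yang 13.0 z [-8.e-04  3.e-04 -1.e+00] op 0.641 gf 15.0 wf [-0.2  0.3 -1.3]
```

```bash
python3 -m creep '[[[0,0,0,-0.5,0.5,-2,0],[0,0,0,0,0,-1,0],[0,0,0,0,0,-1,0],[0,0,0,0,0,0,0],[0,0,0,0,0,0,0]]]'
python3 -c "from vis import *;tool()"
```

```text
clock: 5.13
tool_pos: [0.6608, -0.1396, 0.0477]
tcp_rot: [0.0, 0.623, 0.783, 0.0]
wrist_force: [-0.1, 0.4, -2.3]
opening: 0.639
gripper_force: 15.0
5.13 mm [ 660.8 -139.6   47.7] yang 13.0 z [ 1.e-04 -1.e-04 -1.e+00] op 0.639 gf 15.0 wf [-0.1  0.4 -2.3]
```

```bash
python3 -m creep '[[[0,0,0,0,0,-1,0],[0,0,0,0,0,0,0],[0,0,0,0,0,0,0.8],[0,0,0,0,0,0,1],[0,0,0,0,0,0,1],[0,0,0,0,0,0,1],[0,0,0,0,0,15,1],[0,0,0,0,0,35,1],[0,0,0,0,0,35,1],[0,0,0,0,0,35,1]]]'
python3 -m creep '[[[0,0,0,-25,-12,0,1],[0,0,0,-25,-12,0,1],[0,0,0,-25,-12,0,1],[0,0,0,-25,-12,0,1],[0,0,0,-25,-12,0,1],[0,0,0,-25,-12,0,1],[0,0,0,-25,-12,0,1],[0,0,0,-25,-12,0,1],[0,0,0,-25,-11.4,0,1],[0,0,0,0,0,0,1],[0,0,0,0,0,0,1]]]'
python3 -c "
from vis import *;tool()
for c in (camera('top'),camera('scene')):
  print(fittin([c],'squat',[.66,-.139],.015),fittin([c],'low',[.436,-.247],0))
  cv2.imwrite('pics/%d_a.png'%c['K'][0,0],cv2.resize(c['img'][100:300,200:500,::-1],None,fx=2,fy=2))"
```

```text
clock: 5.97
tool_pos: [0.6604, -0.1394, 0.1688]
tcp_rot: [-0.0, 0.623, 0.783, -0.0]
wrist_force: [-0.3, 0.3, -0.0]
opening: 1.0
gripper_force: 0.0
clock: 6.88
tool_pos: [0.4353, -0.2477, 0.168]
tcp_rot: [0.001, 0.623, 0.782, 0.0]
wrist_force: [-0.3, 0.3, -1.0]
opening: 1.003
gripper_force: 0.0
6.88 mm [ 435.3 -247.7  168. ] yang 12.9 z [ 0.0016 -0.001  -1.    ] op 1.003 gf 0.0 wf [-0.3  0.3 -1. ]
(array([ 0.66869397, -0.15760477]), np.float64(0.8227998803822745)) (array([ 0.43438458, -0.24658051]), np.float64(0.3053969610855014))
(array([ 0.66113026, -0.13964261]), np.float64(0.7600670421967869)) (array([ 0.43793201, -0.24834488]), np.float64(0.16436885364249515))
```

View pics/475_a.png

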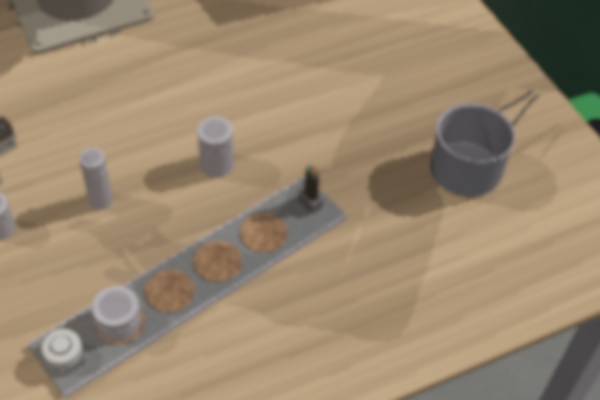

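The squat tin stands on the first pad with the cork rim even around it, at about (117,315) in the crop. Next is the low tin.

```bash
python3 -m creep '[[[0,0,0,0.7,0.3,-25,1],[0,0,0,0,0,-35,1],[0,0,0,0,0,-35,1],[0,0,0,0,0,-25,1],[0,0,0,0,0,-11,1],[0,0,0,0,0,0,0],[0,0,0,0,0,0,0],[0,0,0,0,0,0,0],[0,0,0,0,0,0,0],[0,0,0,0,0,0,0],[0,0,0,0,0,0,0],[0,0,0,0,0,0,0]]]'
python3 -c "from vis import *;tool()"
```

```text
clock: 7.98
tool_pos: [0.4369, -0.247, 0.0365]
tcp_rot: [0.001, 0.623, 0.782, 0.0]
wrist_force: [-0.6, 0.6, 0.3]
opening: 0.548
gripper_force: 0.0
7.98 mm [ 436.9 -247.    36.5] yang 13.0 z [ 1.1e-03 -8.0e-04 -1.0e+00] op 0.548 gf 0.0 wf [-0.6  0.6  0.3]
```

```bash
python3 -m creep '[[[0,0,0,0,0,0,0],[0,0,0,0,0,0,0],[0,0,0,0,0,0,0],[0,0,0,0,0,0,0],[0,0,0,0,0,0,0]]]'
python3 -c "from vis import *;tool()"
python3 -m creep '[[[0,0,0,0,0,15,0],[0,0,0,0,0,30,0],[0,0,0,0,0,30,0],[0,0,0,20.4,18.6,0,0],[0,0,0,20.4,18.6,0,0],[0,0,0,20.4,18.6,0,0],[0,0,0,20.4,18.6,0,0],[0,0,0,20.4,18.6,0,0],[0,0,0,20.4,18.6,0,0],[0,0,0,20.4,18.6,0,0],[0,0,0,20.4,18.6,0,0],[0,0,0,20.4,18.6,0,0]]]'
python3 -m creep '[[[0,0,0,20.4,18.6,0,0],[0,0,0,0,0,-15,0],[0,0,0,0,0,-20,0],[0,0,0,0,0,-10,0],[0,0,0,0,0,0,0],[0,0,0,0,0,0,0]]]'
python3 -c "from vis import *;tool()"
```

```text
clock: 8.4
tool_pos: [0.4367, -0.2468, 0.0361]
tcp_rot: [0.0, 0.623, 0.783, -0.0]
wrist_force: [-0.9, 0.3, 6.1]
opening: 0.473
gripper_force: 15.0
8.4 mm [ 436.7 -246.8   36.1] yang 13.0 z [ 4.e-04 -3.e-04 -1.e+00] op 0.473 gf 15.0 wf [-0.9  0.3  6.1]
clock: 9.4
tool_pos: [0.6204, -0.078, 0.1097]
tcp_rot: [-0.001, 0.623, 0.783, -0.0]
wrist_force: [0.3, -0.6, -0.5]
opening: 0.471
gripper_force: 15.0
clock: 9.9
tool_pos: [0.6392, -0.0606, 0.0644]
tcp_rot: [-0.001, 0.623, 0.782, -0.001]
wrist_force: [0.0, -1.4, 0.1]
opening: 0.475
gripper_force: 15.0
9.9 mm [639.2 -60.6  64.4] yang 13.0 z [-2.9e-03  5.0e-04 -1.0e+00] op 0.475 gf 15.0 wf [ 0.  -1.4  0.1]
```

```bash
python3 -m creep '[[[0,0,0,1.0,-0.7,-6,0],[0,0,0,0,0,-4,0],[0,0,0,0,0,-1.5,0],[0,0,0,0,0,-1,0],[0,0,0,0,0,0,0],[0,0,0,0,0,0,0]]]'
python3 -c "from vis import *;tool()"
```

```text
clock: 10.4
tool_pos: [0.6416, -0.0614, 0.0534]
tcp_rot: [0.0, 0.623, 0.782, 0.0]
wrist_force: [0.6, 0.7, -0.4]
opening: 0.472
gripper_force: 15.0
10.4 mm [641.6 -61.4  53.4] yang 13.0 z [ 4.e-04 -0.e+00 -1.e+00] op 0.472 gf 15.0 wf [ 0.6  0.7 -0.4]
```

```bash
python3 -m creep '[[[0,0,0,0,0,-1.2,0],[0,0,0,0,0,-1.2,0],[0,0,0,0,0,0,0],[0,0,0,0,0,0,0],[0,0,0,0,0,0,0.6],[0,0,0,0,0,0,0.9],[0,0,0,0,0,0,0.9],[0,0,0,0,0,0,0.9]]]'
python3 -c "from vis import *;tool()"
python3 -m creep '[[[0,0,0,0,0,15,0.9],[0,0,0,0,0,35,0.9],[0,0,0,0,0,35,0.9],[0,0,0,0,0,35,0.9],[0,0,0,-23.7,18.2,0,1],[0,0,0,-23.7,18.2,0,1],[0,0,0,-23.7,18.2,0,1],[0,0,0,-23.7,18.2,0,1],[0,0,0,-23.7,18.2,0,1],[0,0,0,-23.7,18.2,0,1],[0,0,0,-23.7,18.2,0,1],[0,0,0,-23.7,18.2,0,1]]]'
python3 -m creep '[[[0,0,0,0,0,0,0.9],[0,0,0,0,0,0,0.9],[0,0,0,0,0,0,0.9]]]'
python3 -c "
from vis import *;tool()
for c in (camera('top'),camera('scene')):
  print(fittin([c],'wide',[.452,.084],0),fittin([c],'slim',[.446,-.0976],0))"
```

```text
clock: 11.07
tool_pos: [0.6414, -0.0613, 0.0507]
tcp_rot: [-0.0, 0.623, 0.783, -0.0]
wrist_force: [0.6, -0.2, -0.1]
opening: 0.706
gripper_force: 0.0
11.07 mm [641.4 -61.3  50.7] yang 13.0 z [-1.e-04  0.e+00 -1.e+00] op 0.706 gf 0.0 wf [ 0.6 -0.2 -0.1]
clock: 12.07
tool_pos: [0.4508, 0.085, 0.1719]
tcp_rot: [0.0, 0.623, 0.782, 0.0]
wrist_force: [-0.2, 0.1, 0.0]
opening: 1.003
gripper_force: 0.0
clock: 12.32
tool_pos: [0.4525, 0.0842, 0.172]
tcp_rot: [0.001, 0.622, 0.783, 0.001]
wrist_force: [1.2, -0.2, -0.1]
opening: 0.905
gripper_force: 0.0
12.32 mm [452.5  84.2 172. ] yang 13.0 z [ 2.2e-03 -1.0e-04 -1.0e+00] op 0.905 gf 0.0 wf [ 1.2 -0.2 -0.1]
(array([0.48395614, 0.10527186]), np.float64(0.8866127195385002)) (array([ 0.44478071, -0.09693578]), np.float64(0.1266376401913838))
(array([0.45354803, 0.08364867]), np.float64(0.15126102831072788)) (array([ 0.44895751, -0.0987302 ]), np.float64(0.0895538401835669))
```

Aligned over the wide tin; descend to 50 mm and grip.

```bash
python3 -m creep '[[[0,0,0,-0.7,0,-25,0.9],[0,0,0,0,0,-35,0.9],[0,0,0,0,0,-35,0.9],[0,0,0,0,0,-20,0.9],[0,0,0,0,0,-7,0.9],[0,0,0,0,0,0,0],[0,0,0,0,0,0,0],[0,0,0,0,0,0,0],[0,0,0,0,0,0,0],[0,0,0,0,0,0,0],[0,0,0,0,0,0,0],[0,0,0,0,0,0,0]]]'
python3 -m creep '[[[0,0,0,0,0,0,0],[0,0,0,0,0,0,0],[0,0,0,0,0,0,0]]]'
python3 -c "from vis import *;tool()"
```

```text
clock: 13.42
tool_pos: [0.4523, 0.0844, 0.0501]
tcp_rot: [0.001, 0.623, 0.783, 0.001]
wrist_force: [-0.1, -0.1, 6.6]
opening: 0.555
gripper_force: 15.0
clock: 13.67
tool_pos: [0.4523, 0.0844, 0.0501]
tcp_rot: [0.001, 0.623, 0.783, 0.001]
wrist_force: [-0.1, -0.2, 6.8]
opening: 0.555
gripper_force: 15.0
13.67 mm [452.3  84.4  50.1] yang 13.0 z [ 2.6e-03  1.0e-04 -1.0e+00] op 0.555 gf 15.0 wf [-0.1 -0.2  6.8]
```

```bash
python3 -m creep '[[[0,0,0,0,0,15,0],[0,0,0,0,0,25,0],[0,0,0,0,0,20,0],[0,0,0,24.4,-9.7,0,0],[0,0,0,24.4,-9.7,0,0],[0,0,0,24.4,-9.7,0,0],[0,0,0,24.4,-9.7,0,0],[0,0,0,24.4,-9.7,0,0],[0,0,0,24.4,-9.7,0,0],[0,0,0,24.4,-9.7,0,0],[0,0,0,0,0,-15,0],[0,0,0,0,0,-15,0]]]'
python3 -m creep '[[[0,0,0,0,0,-5,0],[0,0,0,0,0,0,0],[0,0,0,0,0,0,0],[0,0,0,0,0,0,0]]]'
python3 -c "from vis import *;tool()"
```

```text
clock: 14.67
tool_pos: [0.624, 0.0156, 0.0793]
tcp_rot: [0.001, 0.623, 0.782, 0.001]
wrist_force: [-0.4, 1.9, -1.4]
opening: 0.556
gripper_force: 15.0
clock: 15.0
tool_pos: [0.6223, 0.0166, 0.0747]
tcp_rot: [0.0, 0.622, 0.783, 0.0]
wrist_force: [-0.6, 0.1, -1.3]
opening: 0.556
gripper_force: 15.0
15.0 mm [622.3  16.6  74.7] yang 13.0 z [ 1.2e-03 -1.0e-04 -1.0e+00] op 0.556 gf 15.0 wf [-0.6  0.1 -1.3]
```

```bash
python3 -m creep '[[[0,0,0,0.4,0,-4,0],[0,0,0,0,0,-3,0],[0,0,0,0,0,-1.5,0],[0,0,0,0,0,-1,0],[0,0,0,0,0,0,0],[0,0,0,0,0,0,0]]]'
python3 -c "from vis import *;tool()"
```

```text
clock: 15.5
tool_pos: [0.6225, 0.0165, 0.0651]
tcp_rot: [0.0, 0.623, 0.783, 0.0]
wrist_force: [-5.1, 0.1, 6.3]
opening: 0.555
gripper_force: 15.0
15.5 mm [622.5  16.5  65.1] yang 13.0 z [ 3.e-04  0.e+00 -1.e+00] op 0.555 gf 15.0 wf [-5.1  0.1  6.3]
```

```bash
python3 -m creep '[[[0,0,0,0,0,0,0.7],[0,0,0,0,0,0,0.9],[0,0,0,0,0,0,0.9],[0,0,0,0,0,0,0.9],[0,0,0,0,0,20,0.9],[0,0,0,0,0,35,0.9],[0,0,0,0,0,35,0.9],[0,0,0,0,0,35,0.9]]]'
python3 -m creep '[[[0,0,0,-22,-14.3,0,0.8],[0,0,0,-22,-14.3,0,0.8],[0,0,0,-22,-14.3,0,0.8],[0,0,0,-22,-14.3,0,0.8],[0,0,0,-22,-14.3,0,0.8],[0,0,0,-22,-14.3,0,0.8],[0,0,0,-22,-14.3,0,0.8],[0,0,0,-22,-14.3,0,0.8],[0,0,0,0,0,0,0.8],[0,0,0,0,0,0,0.8],[0,0,0,0,0,0,0.8]]]'
python3 -c "from vis import *;tool()"
```

```text
clock: 16.17
tool_pos: [0.6218, 0.0164, 0.19]
tcp_rot: [-0.001, 0.623, 0.783, -0.0]
wrist_force: [0.6, -0.4, 0.5]
opening: 0.899
gripper_force: 0.0
clock: 17.08
tool_pos: [0.4468, -0.098, 0.1896]
tcp_rot: [0.0, 0.623, 0.782, 0.0]
wrist_force: [-0.1, -0.0, 0.2]
opening: 0.804
gripper_force: 0.0
17.08 mm [446.8 -98.  189.6] yang 12.9 z [ 0.0012 -0.     -1.    ] op 0.804 gf 0.0 wf [-0.1 -0.   0.2]
```

```bash
python3 -m creep '[[[0,0,0,0,0.3,-25,0.8],[0,0,0,0,0,-35,0.8],[0,0,0,0,0,-35,0.8],[0,0,0,0,0,-25,0.8],[0,0,0,0,0,-9.5,0.8],[0,0,0,0,0,0,0.8],[0,0,0,0,0,0,0],[0,0,0,0,0,0,0],[0,0,0,0,0,0,0],[0,0,0,0,0,0,0],[0,0,0,0,0,0,0],[0,0,0,0,0,0,0]]]'
python3 -m creep '[[[0,0,0,0,0,0,0],[0,0,0,0,0,0,0],[0,0,0,0,0,0,0],[0,0,0,0,0,0,0]]]'
python3 -c "from vis import *;tool()"
```

```text
clock: 18.08
tool_pos: [0.4468, -0.0979, 0.0605]
tcp_rot: [0.001, 0.623, 0.783, 0.0]
wrist_force: [0.1, 0.4, -1.2]
opening: 0.419
gripper_force: 0.0
clock: 18.42
tool_pos: [0.4467, -0.0979, 0.0603]
tcp_rot: [0.0, 0.623, 0.783, 0.0]
wrist_force: [-0.5, -0.1, 6.0]
opening: 0.386
gripper_force: 15.0
18.42 mm [446.7 -97.9  60.3] yang 13.0 z [ 8.e-04 -3.e-04 -1.e+00] op 0.386 gf 15.0 wf [-0.5 -0.1  6. ]
```

```bash
python3 -m creep '[[[0,0,0,0,0,15,0],[0,0,0,0,0,25,0],[0,0,0,0,0,20,0],[0,0,0,10,25,0,0],[0,0,0,10,25,0,0],[0,0,0,10,25,0,0],[0,0,0,15,25,0,0],[0,0,0,15,25,0,0],[0,0,0,20,25,0,0],[0,0,0,25,22,0,0],[0,0,0,25,15,0,0],[0,0,0,20,5,0,0]]]'
python3 -m creep '[[[0,0,0,7.3,0,-5,0],[0,0,0,0,0,-15,0],[0,0,0,0,0,-10,0],[0,0,0,0,0,-5,0],[0,0,0,0,0,0,0],[0,0,0,0,0,0,0],[0,0,0,0,0,0,0]]]'
python3 -c "from vis import *;tool()"
```

```text
clock: 19.42
tool_pos: [0.5971, 0.097, 0.1189]
tcp_rot: [-0.0, 0.622, 0.783, 0.0]
wrist_force: [-0.3, -1.2, -0.7]
opening: 0.387
gripper_force: 15.0
clock: 20.0
tool_pos: [0.6037, 0.094, 0.0854]
tcp_rot: [0.0, 0.623, 0.782, 0.0]
wrist_force: [-0.1, -0.8, -0.8]
opening: 0.385
gripper_force: 15.0
20.0 mm [603.7  94.   85.4] yang 13.0 z [ 7.e-04  0.e+00 -1.e+00] op 0.385 gf 15.0 wf [-0.1 -0.8 -0.8]
```

```bash
python3 -m creep '[[[0,0,0,0.3,0.2,-4,0],[0,0,0,0,0,-3,0],[0,0,0,0,0,-1.5,0],[0,0,0,0,0,-1.2,0],[0,0,0,0,0,0,0],[0,0,0,0,0,0,0]]]'
python3 -c "from vis import *;tool()"
```

```text
clock: 20.5
tool_pos: [0.604, 0.0945, 0.0754]
tcp_rot: [0.0, 0.623, 0.783, 0.0]
wrist_force: [-2.1, -0.6, 2.0]
opening: 0.388
gripper_force: 15.0
20.5 mm [604.   94.5  75.4] yang 13.0 z [ 1.e-04 -0.e+00 -1.e+00] op 0.388 gf 15.0 wf [-2.1 -0.6  2. ]
```

```bash
python3 -m creep '[[[0,0,0,0,0,0,0.6],[0,0,0,0,0,0,0.7],[0,0,0,0,0,0,0.7],[0,0,0,0,0,0,0.7],[0,0,0,0,0,20,0.7],[0,0,0,0,0,35,0.7],[0,0,0,0,0,35,0.7],[0,0,0,0,0,35,0.7],[0,0,0,-30,20,0,0.7],[0,0,0,-30,20,0,0.7],[0,0,0,-30,20,0,0.7],[0,0,0,-30,20,0,0.7]]]'
python3 -m creep '[[[0,0,0,-20,30,0,0.7],[0,0,0,-20,30,0,0.7],[0,0,0,-20,30,0,0.7],[0,0,0,-20,30,0,0.7],[0,0,0,-10,30,0,0.7],[0,0,0,-10,30,0,0.7],[0,0,0,0,0,0,0.7],[0,0,0,0,0,0,0.7]]]'
python3 -c "
from vis import *;tool()
P=dict(squat=(.66,-.139),low=(.6415,-.0613),wide=(.623,.0164),slim=(.604,.0942))
for n in('top','scene'):
  c=camera(n);im=cv2.resize(c['img'],None,fx=3,fy=3,interpolation=cv2.INTER_CUBIC)[:,:,::-1].copy()
  for k,(x,y) in P.items():
    for z,r,col in((.015+DIM[k][1],DIM[k][0],(0,0,255)),(.015,.034,(0,255,0))):
      cv2.polylines(im,[np.int32((proj(c,circ(x,y,z,r))+.5)*3)],True,col,1)
  q=(np.mean([proj(c,[[*p,.04]])[0] for p in P.values()],0)*3).astype(int)
  cv2.imwrite(f'pics/f_{n}.png',im[max(q[1]-200,0):q[1]+200,q[0]-290:q[0]+290])"
```

```text
clock: 21.5
tool_pos: [0.4828, 0.175, 0.2002]
tcp_rot: [0.0, 0.623, 0.782, 0.0]
wrist_force: [-0.1, 0.1, 0.5]
opening: 0.701
gripper_force: 0.0
clock: 22.17
tool_pos: [0.3831, 0.3557, 0.2]
tcp_rot: [0.0, 0.621, 0.784, -0.0]
wrist_force: [-0.4, 0.0, 0.4]
opening: 0.696
gripper_force: 0.0
22.17 mm [383.1 355.7 200. ] yang 13.2 z [ 0.e+00 -1.e-04 -1.e+00] op 0.696 gf 0.0 wf [-0.4  0.   0.4]
```

View pics/f_top.png

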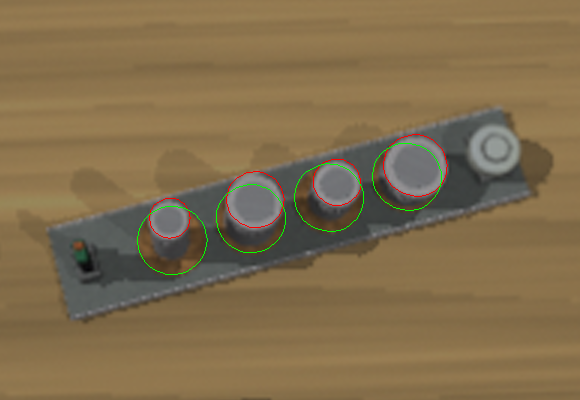

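View pics/f_scene.png

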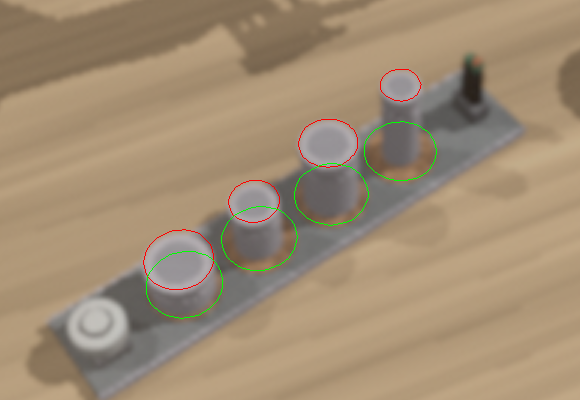

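Both views show the four tins upright and centred on their pads, matching the overlays to about 1–2 mm: squat, low, wide and slim, counted from the light.

```bash
python3 -c "from station import bot;print(bot.close_job())"
```

```text
the job is handed in; nothing more can be done
None
```

I handed the job in at about 22 s of the 104 s: all four tins stand upright on their pads in height order from the light (squat, low, wide, slim), centred to about 1–2 mm in both camera views, and the arm never went near the pot; no verdict came back.

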